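# Sort the left-hand and right-hand brackets

### The arm

A 6-joint arm with a two-finger parallel gripper is mounted at the origin on a cart in front of the work surface, level with it; the furniture and walls round the work are solid. World frame = base frame: x ahead of the robot, y to its left, z up, the work surface at z = 0. Lengths are in mm, angles in rad, forces in N, time in s.
With the tool pointing down it reaches from about 325 to 900 mm from the base axis. Payload 3.5 kg.
Tool frame: the origin (TCP) lies midway between the tips of the shut fingers; the grasp point (between the pads) lies 19 mm behind it; z points along the fingers, y is the direction in which the jaws open and shut (so a half turn about z gives the same grasp; the last joint's range is limited). The gripper opens to 85 mm and grips with 20 to 120 N. Pads are 22 mm wide; open, the fingers measure 114 mm over their backs; the gripper's body (76 mm by 85 mm) begins 54 mm behind the grasp point. The pads swing forward as they close: fully open they stand 13 mm farther back than shut.
Start: joints at [-0.103, 0.276, -0.026, 1.268, 0, 1.467], TCP at [624.997, -0.01, 231.313] pointing down, gripper open.
Joint ranges: [-3.12, 3.12], [-0.85, 1.88], [-1.08, 1.24], [-1.95, 2.15], [-1.57, 1.53], [-3.14, 3.14]. Speed limits (rad/s): [2.57, 2.57, 3.14, 3.14, 3.14, 3.14].

### API

Orientations are given as a unit quaternion [x, y, z, w].
In Python, from station import arm, get_image, ticket gives the robot as it stands.
- The arm moves only by the tool drive_tool, never from a script. Its argument "plan" is a list that holds one entry, the list of rows, each a list of 7 numbers: the opening, from 0 (shut) to 1 (fully open), then the shift along the world's x, y, z in mm, then the turn, a rotation vector about the world's x, y, z in rad. In form: [[[claw, x, y, z, wx, wy, wz], ...]]. A call has 1 to 8 rows; each row is the pose to reach, as a shift and turn from the pose measured when the call began; what a row does not reach only later rows make up. A row lasts 1/12 s, in which the tool goes at most 41.7 mm and 7.16 degrees, less where a joint would pass 70% of its speed; a pose out of reach is approached as far as the arm can. A call with a gripper value outside its range is refused whole. The fingers move at their own pace and stop on an object; "force" is the grip in N (left out, the last holds). Time passes only in rows, so rows that repeat a pose let the fingers close. It gives the time, the measured TCP pose, the force and the opening at its end, in the units of the state.
- arm.sense(): the state, without advancing time (a new reading comes with each control period).
- get_image(name): name is "scene" or "side" or "wrist"; returns a dict with "color" (420x560x3 uint8, red, green, blue), "vertical_fov" (degrees; the focal length in pixels is half the picture's height over the tangent of half this angle, whatever the lens; pixels are square), "cx", "cy" (the principal point, pixels), "k1" (the pictures are not rectified: a ray, as slopes to the right and down, at radius r is drawn at 1 + k1 r^2 times it, then the intrinsics apply), "rvec" (rotation vector, rad) and "tvec" (3), from world to camera coordinates, as OpenCV has them; the wrist camera has in their place "tool_from_camera" (4x4, takes a point from camera to tool coordinates, whose origin is the TCP and whose axes are the flange's). Camera axes: x right, y down, z forward; pixel columns grow to the right and rows downward; lengths in mm; the calibration is good to about 2 mm. A picture is of the moment at which its call begins: read the wrist's pose just before it. There is no depth.
- ticket.hand_in(): hands the job in, once; it reports no verdict.
The state is a dict: "clock": time; "joint_positions": joint angles; "joint_velocities": joint speeds; "tau": joint torques, N m; "tool_pos": TCP position; "orientation": TCP orientation; "ft_force": force on the tool from outside, world axes, zero at the start; "ft_torque": the same for the moment, N m; "opening": finger opening in mm.
Only numpy, scipy, OpenCV 4.12 (cv2) and the standard library are available. Lean on these libraries where they do the work, as an engineer would, in place of code of your own. Each camera call takes 0.05 s, during which the arm holds its last target. There are 200 camera calls.

### The job

Two loose welded steel brackets lie on the bench, a left-hand one and its right-hand mirror image. Put each into the open pocket of the bin whose bolted-on sample bracket is of the same hand, and leave it lying flat on the pocket's floor with its rib up.

Things in the scene. Friction and masses are not known exactly. Their poses are not given: they have to be found in the camera images.
- left_bracket: Loose steel left-hand bracket, 0.2 kg, rib up: flat L plate 6 mm thick, long leg 100x26 mm along own x (+-50 mm); at its +x end a foot (x 24 to 50) turns left, seen from above looking along +x, to y=+45 mm. Upright rib to grip across: 46 mm in x, 10 mm thick in y, 6 to 42 mm above the underside, mid-leg. Origin: underside below rib centre, z up. The other hand is its mirror image.
- right_bracket: Loose steel right-hand bracket, 0.2 kg, rib up: flat L plate 6 mm thick, long leg 100x26 mm along own x (+-50 mm); at its +x end a foot (x 24 to 50) turns right, seen from above looking along +x, to y=-45 mm. Upright rib to grip across: 46 mm in x, 10 mm thick in y, 6 to 42 mm above the underside, mid-leg. Origin: underside below rib centre, z up. The other hand is its mirror image.
- left_bin: Fixed grey bin for left-hand brackets, at the left or right of the bench. Open pocket 130x130 mm inside, walls 4 mm thick, 28 mm high; inner floor 4 mm above bench. Origin: underside below pocket centre, z up. Behind the pocket, on a ledge at x 69 to 135 mm, a left-hand sample bracket is bolted flat, rib up, top 46 mm above bench. The other bin is alike with the mirror-image sample.
- right_bin: Fixed grey bin for right-hand brackets, at the left or right of the bench. Open pocket 130x130 mm inside, walls 4 mm thick, 28 mm high; inner floor 4 mm above bench. Origin: underside below pocket centre, z up. Behind the pocket, on a ledge at x 69 to 135 mm, a right-hand sample bracket is bolted flat, rib up, top 46 mm above bench. The other bin is alike with the mirror-image sample.

How it is judged:
By the outcome, as a careful person would: the job done as asked, in the order asked, and still so for the second after the job is handed in, with the robot touching nothing.
It also fails if it takes over 56 s, if anything falls off the work surface, if the arm or the gripper's body presses on something with over 40 N, if the wrist force passes 120 N, or if a joint passes its speed limit or range.

## Working session

There is one attempt and no reset: what is moved stays moved. The work goes in short steps, Python scripts to look and compute and a tool call to move; the robot and the scene stay as the last step left them, time stands still between calls to the robot, and variables do not carry over. Pictures are saved under pics/ and viewed, about 8 in all and at most 12, crops included, and the job is handed in when it is done.

Besides the shell and the picture viewer there is one more tool, called after "Emit:" in YAML: its name, and indented under it one key for each argument. drive_tool: Moves the arm, as the interface text tells. Its arguments: {"type":"object","properties":{"plan":{"type":"array","items":{"type":"array","items":{"type":"array","items":{"type":"number"}}}},"force":{"type":"number"}},"required":["plan"]}

```bash
mkdir -p pics
cat > h.py <<'E'
import numpy as np, cv2
from station import arm,get_image,ticket
from scipy.spatial.transform import Rotation as R
def snap(name,fn=None):
    s=arm.sense(); im=get_image(name)
    if fn: cv2.imwrite('pics/'+fn,im['color'][:,:,::-1])
    return s,im
def cam(s,im):
    f=210/np.tan(np.radians(im['vertical_fov'])/2)
    if 'rvec' in im and im['rvec'] is not None:
        Rw=cv2.Rodrigues(np.array(im['rvec'],float))[0].T; c=-Rw@np.array(im['tvec'],float).ravel()
    else:
        T=np.array(im['tool_from_camera']); Rt=R.from_quat(s['orientation']).as_matrix()
        Rw=Rt@T[:3,:3]; c=Rt@T[:3,3]+np.array(s['tool_pos'])
    K=np.array([[f,0,im['cx']],[0,f,im['cy']],[0,0,1]])
    return K,np.array([im['k1'],0,0,0,0.]),Rw,c
def px2w(s,im,pts,z):
    K,d,Rw,c=cam(s,im)
    n=cv2.undistortPoints(np.array(pts,float).reshape(-1,1,2),K,d).reshape(-1,2)
    r=np.c_[n,np.ones(len(n))]@Rw.T
    return c+r*((np.broadcast_to(z,len(n))-c[2])/r[:,2])[:,None]
def w2px(s,im,P):
    K,d,Rw,c=cam(s,im)
    return cv2.projectPoints(np.array(P,float),cv2.Rodrigues(Rw.T)[0],-Rw.T@c,K,d)[0].reshape(-1,2)
E
python3 - <<'E'
from h import *
import pickle
D={}
for n in('scene','side','wrist'):
    D[n]=snap(n,n+'0.png'); K,d,Rw,c=cam(*D[n]); print(n,c.round(),Rw[:,2].round(2),K[0,0],d[0])
pickle.dump(D,open('d0.pkl','wb'))
a=D['scene'][1]['color'];b=D['side'][1]['color'];w=D['wrist'][1]['color']
print(D['wrist'][0])
E
```

```text
scene [  33. -598.  455.] [ 0.5   0.75 -0.43] 407.98108300877874 0.018398322514728102
side [419. 817. 678.] [ 0.1  -0.72 -0.69] 391.0546883891569 -0.035557436799040935
wrist [624.  68. 373.] [-0.   -0.27 -0.96] 373.3399146022005 -0.02510698550879624
{'clock': 0.1, 'joint_positions': array([-1.03404981e-01,  2.77086055e-01, -2.77718364e-02,  1.26796344e+00,
        6.40283892e-06,  1.46737966e+00]), 'joint_velocities': array([-0.00220707, -0.00254795,  0.00344535, -0.00088712, -0.00012625,
       -0.00111819]), 'tau': array([ 8.02060767e-04, -4.46709216e+01,  2.96128178e+01,  8.47860065e-03,
       -4.56193129e-05,  5.66283830e-06]), 'tool_pos': array([6.24294977e+02, 6.19676991e-02, 2.30240171e+02]), 'orientation': array([ 7.07102288e-01,  7.07110550e-01, -6.35732963e-04, -7.88046013e-04]), 'ft_force': array([-0.15449379, -0.62431633,  0.36533225]), 'ft_torque': array([-0.0397023 , -0.0086795 ,  0.03762362]), 'opening': 85.23694806740195}
```

View pics/scene0.png

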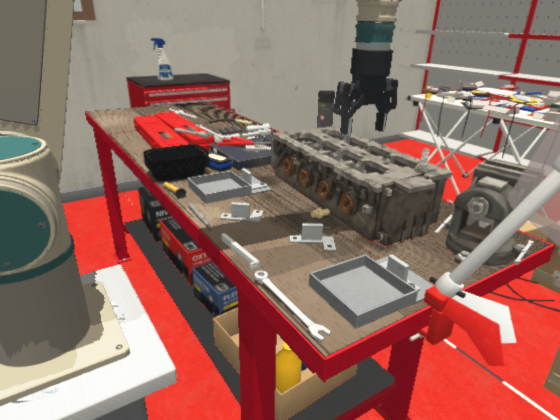

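View pics/side0.png

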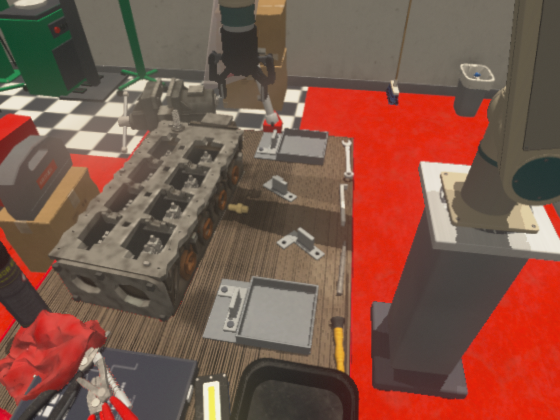

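The scene view shows a bin at about (365,290) and one at (222,185), with loose brackets at (313,237) and (241,212). The side view shows the brackets at (301,243) and (280,187). I'll rectify both views to a top-down map next.

Run:
```python
from h import *
import pickle
D=pickle.load(open('d0.pkl','rb'))
print(px2w(*D['side'],[(301,243),(280,187),(278,313),(300,145)],4).round())
print(px2w(*D['scene'],[(313,237),(241,212),(365,290),(222,185)],4).round())
# top-down: col = -y, row = -x ; 1.15px/mm
sc=1.15; x0,x1,y0,y1=280,620,-340,340
W=int((y1-y0)*sc);H=int((x1-x0)*sc)
def top(n,z):
    u,v=np.meshgrid(np.arange(W),np.arange(H))
    P=np.stack([x1-v/sc,y1-u/sc,np.full(u.shape,float(z))],-1).reshape(-1,3)
    m=w2px(*D[n],P).astype(np.float32).reshape(H,W,2)
    return cv2.remap(D[n][1]['color'],m[...,0],m[...,1],cv2.INTER_CUBIC)[:,:,::-1].copy()
def grid(t):
    for y in range(-300,301,100): cv2.line(t,(int((y1-y)*sc),0),(int((y1-y)*sc),8),(0,255,0),1); cv2.putText(t,str(y),(int((y1-y)*sc),18),0,.35,(0,255,0))
    for x in range(300,601,100): cv2.putText(t,'-'+str(x),(0,int((x1-x)*sc)+4),0,.35,(0,255,0))
    return t
a,b=grid(top('side',6)),grid(top('scene',6))
o=np.vstack([a,b]); o=cv2.resize(o,None,fx=min(1,600/o.shape[0]),fy=min(1,600/o.shape[0]),interpolation=cv2.INTER_AREA)
cv2.imwrite('pics/top.png',o)
cv2.imwrite('pics/topside.png',a)
```

```text
[[ 460.  211.    4.]
 [ 537.   19.    4.]
 [ 486.  402.    4.]
 [ 505. -187.    4.]]
[[ 545.   43.    4.]
 [ 466.  243.    4.]
 [ 506. -168.    4.]
 [ 504.  435.    4.]]
```

View pics/topside.png

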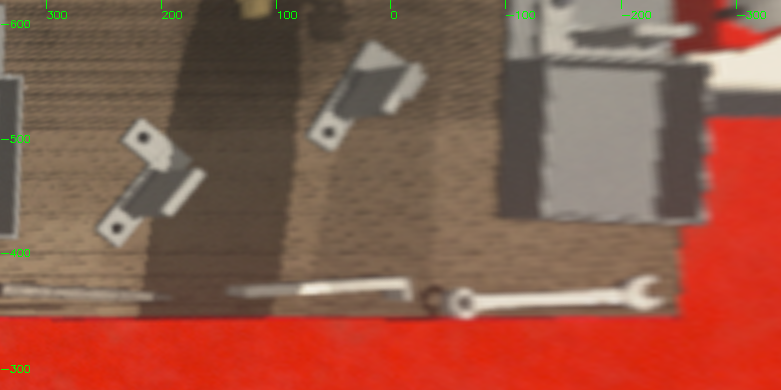

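The map shows a bracket at about x 460, y 205 with its foot turning left, so it looks left-hand. The second is at about x 535, y 20, and its foot is hidden behind the rib. I'll look from above with the wrist camera.

Emit:
drive_tool:
  plan:
    - [[1, -20, 40, 15, 0, 0, 0], [1, -40, 75, 30, 0, 0, 0], [1, -60, 110, 45, 0, 0, 0], [1, -80, 145, 60, 0, 0, 0], [1, -100, 180, 70, 0, 0, 0], [1, -115, 200, 80, 0, 0, 0], [1, -120, 200, 80, 0, 0, 0], [1, -120, 200, 80, 0, 0, 0]]

```text
clock: 0.82
tool_pos: [503.2, 201.5, 311.3]
orientation: [0.706, 0.708, -0.0, -0.0]
ft_force: [-0.8, -0.4, -1.4]
opening: 85.6
```

Run:
```python
from h import *
import pickle
s,im=snap('wrist','w1.png'); pickle.dump((s,im),open('w1.pkl','wb'))
print(s['clock'],s['tool_pos'],s['orientation'],s['joint_velocities'].round(3))
```

```text
0.8167 [503.18845799 201.4694625  311.33851019] [ 7.05877065e-01  7.08334305e-01 -7.76768566e-05 -2.76128448e-04] [-0.046  0.032 -0.006 -0.023 -0.013 -0.007]
```

View pics/w1.png

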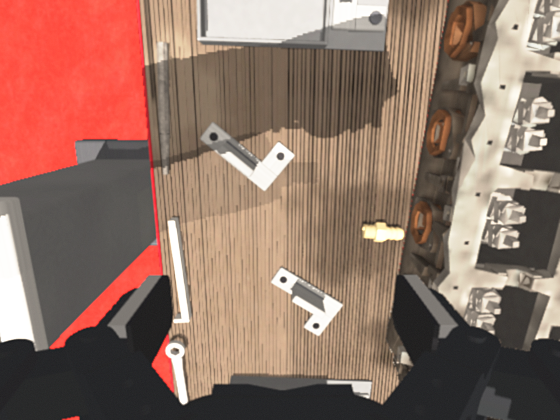

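From above, the bracket at y≈200 (pixels 213,135 to 280,155) is left-hand. The one at y≈20 (283,282 to 315,325) is right-hand. I'll check the samples next.

Run:
```python
from h import *
import pickle
D=pickle.load(open('d0.pkl','rb'))
a=D['side'][1]['color'];b=D['scene'][1]['color']
def c(i,x,y,w=130,h=97): return cv2.resize(np.ascontiguousarray(i[y:y+h,x:x+w]),(400,300),interpolation=cv2.INTER_CUBIC)
o=np.vstack([np.hstack([c(a,195,265),c(a,220,110)]),np.hstack([c(b,175,140),c(b,320,240)])])
cv2.imwrite('pics/z.png',o[:,:,::-1])
```

```text
(no output)
```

View pics/z.png

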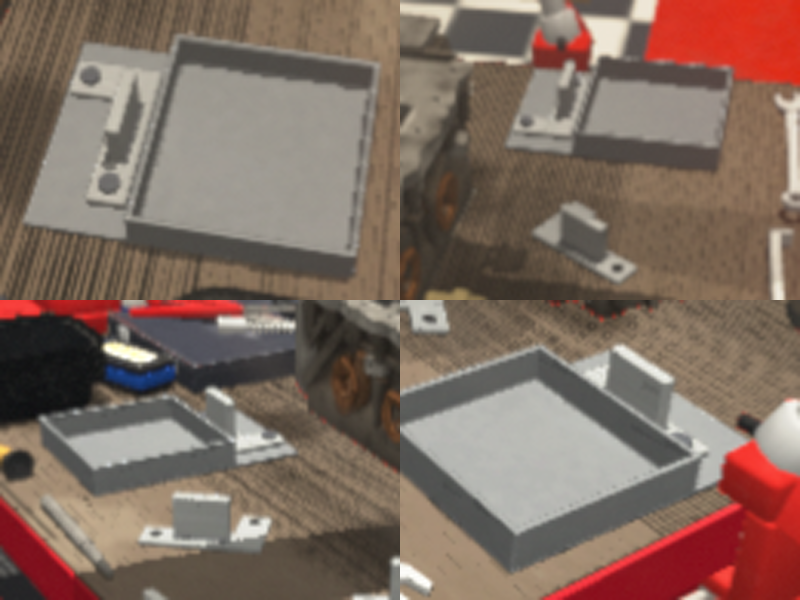

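The left bin (y≈400) has its sample foot at the −y end turning to +x, which makes it left-hand. The right bin (y≈−180) has its foot at the +y end turning to +x, which makes it right-hand. Next I'll fit silhouettes for the brackets and use the rim corners for the bins.

```bash
cat > fit.py <<'E'
from h import *
from scipy.optimize import minimize
import itertools
def boxes(h):
    y=lambda a,b:(a,b) if h>0 else (-b,-a)
    return [((-50,50),(-13,13),(0,6)),((24,50),y(-13,45),(0,6)),((-23,23),(-5,5),(6,42))]
def render(s,im,p,h,z0=0):
    m=np.zeros((420,560),np.uint8); c,q=np.cos(p[2]),np.sin(p[2])
    for b in boxes(h):
        P=np.array(list(itertools.product(*b)),float)
        W=np.c_[p[0]+c*P[:,0]-q*P[:,1],p[1]+q*P[:,0]+c*P[:,1],P[:,2]+z0]
        hull=cv2.convexHull(w2px(s,im,W).astype(np.float32))
        cv2.fillConvexPoly(m,np.round(hull*16).astype(np.int32),1,shift=4)
    return m
def fit(s,im,p0,h,z0=0,sat=55):
    hsv=cv2.cvtColor(im['color'],cv2.COLOR_RGB2HSV)
    # grey: low chroma
    rgb=im['color'].astype(int); g=((rgb.max(2)-rgb.min(2)<14)&(rgb.max(2)>60)).astype(np.uint8)
    near=cv2.dilate(render(s,im,p0,h,z0),np.ones((25,25)))
    g=cv2.medianBlur(g*near,3)
    f=lambda p:-(render(s,im,p,h,z0)&g).sum()/((render(s,im,p,h,z0)|g).sum())
    best=min((minimize(f,np.array(p0)+d,method='Nelder-Mead',options=dict(initial_simplex=np.array(p0)+d+np.array([[0,0,0],[12,0,0],[0,12,0],[0,0,.2]]),maxiter=150)) for d in np.array([[0,0,0],[8,-8,.2],[-8,8,-.2]])),key=lambda r:r.fun)
    return best.x,-best.fun
E
python3 - <<'E'
from fit import *
import pickle
D=pickle.load(open('d0.pkl','rb'));D['w1']=pickle.load(open('w1.pkl','rb'))
w=D['w1']
A=px2w(*w,[(213,135),(265,178),(283,282),(330,306)],6);print(A.round())
L=A[:2].mean(0);Rr=A[2:].mean(0)
la=np.arctan2(*(A[1]-A[0])[[1,0]]);ra=np.arctan2(*(A[3]-A[2])[[1,0]])
for n in('w1','side','scene'):
    print(n,*[(v[0].round(2),round(v[1],2)) for v in(fit(*D[n],[L[0],L[1],la],1),fit(*D[n],[Rr[0],Rr[1],ra],-1))])
k=3.077;k2=300/97
def q(l,ox,oy):return [(ox+x/k,oy+y/k2) for x,y in l]
print('Lside',px2w(*D['side'],q([(178,37),(378,63),(352,248),(130,220)],195,265),28).round())
print('Rside',px2w(*D['side'],q([(200,58),(330,68),(315,143),(178,135)],220,110),28).round())
print('Rscene',px2w(*D['scene'],q([(141,48),(300,157),(112,240)],320,240),28).round())
print('Lscene',px2w(*D['scene'],q([(42,120),(178,97),(232,147),(97,167)],175,140),28).round())
E
```

```text
[[421. 242.   6.]
 [481. 191.   6.]
 [504.  53.   6.]
 [567.  18.   6.]]
w1 (array([482.97, 292.69,  -1.5 ]), np.float64(-0.0)) (array([ 5.8325e+02,  9.5810e+01, -5.1000e-01]), np.float64(-0.0))
side (array([ 3.9231e+02,  2.8202e+02, -8.0000e-02]), np.float64(-0.0)) (array([433.92,  90.47,   0.74]), np.float64(-0.0))
scene (array([553.44, 232.49,  -1.84]), np.float64(-0.0)) (array([ 6.0325e+02, -5.6190e+01, -2.7000e-01]), np.float64(-0.0))
Lside [[547. 340.  28.]
 [413. 342.  28.]
 [419. 474.  28.]
 [550. 475.  28.]]
Rside [[ 558. -235.   28.]
 [ 427. -234.   28.]
 [ 433. -104.   28.]
 [ 560.  -99.   28.]]
Rscene [[ 563. -107.   28.]
 [ 559. -240.   28.]
 [ 419. -237.   28.]]
Lscene [[417. 471.  28.]
 [556. 465.  28.]
 [539. 324.  28.]
 [416. 342.  28.]]fit.py:21: RuntimeWarning: overflow encountered in scalar negative
  f=lambda p:-(render(s,im,p,h,z0)&g).sum()/((render(s,im,p,h,z0)|g).sum())
```

```bash
sed -i 's/-(render(s,im,p,h,z0)&g).sum()/-float((render(s,im,p,h,z0)\&g).sum())/' fit.py
python3 - <<'E'
from fit import *
import pickle
D=pickle.load(open('d0.pkl','rb'));D['w1']=pickle.load(open('w1.pkl','rb'))
for n in('w1','side','scene'):
    print(n,*[(v[0].round(2),round(v[1],2)) for v in(fit(*D[n],[453,215,-.7],1),fit(*D[n],[535,37,-.51],-1))])
E
```

```text
w1 (array([449.87, 217.12,  -0.71]), np.float64(0.75)) (array([535.93,  36.06,  -0.61]), np.float64(0.74))
side (array([448.75, 220.43,  -1.1 ]), np.float64(0.34)) (array([537.42,  31.88,  -0.72]), np.float64(0.43))
scene (array([452.8 , 220.88,  -0.63]), np.float64(0.55)) (array([538.52,  42.63,  -0.61]), np.float64(0.86))
```

Emit:
drive_tool:
  plan:
    - [[0.6, -10, 3, -40, 0, 0, 0.12], [0.6, -20, 6, -75, 0, 0, 0.24], [0.6, -30, 9, -110, 0, 0, 0.36], [0.6, -40, 12, -145, 0, 0, 0.48], [0.6, -50, 15, -180, 0, 0, 0.6], [0.6, -53, 17, -200, 0, 0, 0.72], [0.6, -53, 17, -200, 0, 0, 0.84], [0.6, -53, 17, -200, 0, 0, 0.87]]

```text
clock: 1.53
tool_pos: [448.7, 215.3, 106.9]
orientation: [0.341, 0.94, -0.003, -0.003]
ft_force: [0.9, -0.3, 0.3]
opening: 51.1
```

```bash
cat > near.py <<'E'
from fit import *
import sys
h=int(sys.argv[1]);p=[float(v) for v in sys.argv[2:5]];fn=sys.argv[5]
s,im=snap('wrist');v,q=fit(s,im,p,h)
Rm=R.from_quat(s['orientation']).as_matrix()
print(s['clock'],s['tool_pos'].round(1),'yaw y',np.arctan2(Rm[1,1],Rm[0,1]).round(3),'z',Rm[:,2].round(3),'open',s['opening'],'j6',s['joint_positions'][5],'vel',abs(s['joint_velocities']).max().round(3))
print('fit',v.round(2),q)
o=im['color'][:,:,::-1].copy();c,_=cv2.findContours(render(s,im,v,h),0,2);cv2.drawContours(o,c,-1,(0,0,255),1);cv2.imwrite('pics/'+fn,o)
E
python3 near.py 1 450 218 -.7 n1.png
```

```text
1.5333 [448.7 215.3 106.9] yaw y 0.874 z [-0.007 -0.004 -1.   ] open 51.064516050140654 j6 1.0147593626203821 vel 0.261
fit [450.07 216.29  -0.71] 0.8022402987064942
```

View pics/n1.png

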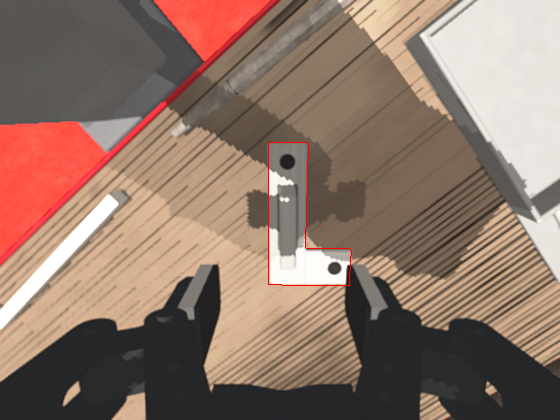

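The overlay matches the bracket well (about 270–350 by 143–284). I'll descend and grip.

Emit:
drive_tool:
  plan:
    - [[0.6, 1, 1, -30, 0, 0, -0.01], [0.6, 1, 1, -60, 0, 0, -0.01], [0.6, 1, 1, -85, 0, 0, -0.01], [0.6, 1, 1, -95, 0, 0, -0.01], [0.6, 1, 1, -95, 0, 0, -0.01], [0.2, 1, 1, -95, 0, 0, -0.01], [0, 1, 1, -95, 0, 0, -0.01], [0, 1, 1, -95, 0, 0, -0.01]]
  force: 50

```text
clock: 2.25
tool_pos: [452.9, 217.1, 14.7]
orientation: [0.347, 0.938, -0.001, -0.0]
ft_force: [-0.1, 1.1, -1.2]
opening: 15.4
```

Emit:
drive_tool:
  plan:
    - [[0, 0, 0, 0, 0, 0, 0], [0, 0, 0, 0, 0, 0, 0], [0, 0, 0, 0, 0, 0, 0], [0, 0, 0, 0, 0, 0, 0]]

```text
clock: 2.58
tool_pos: [453.1, 217.2, 15.2]
orientation: [0.347, 0.938, -0.001, 0.0]
ft_force: [-0.8, -1.0, 0.6]
opening: 8.9
```

Emit:
drive_tool:
  plan:
    - [[0, 0, 0, 15, 0, 0, 0], [0, 0, 0, 40, 0, 0, 0], [0, 0, 10, 65, 0, 0, -0.08], [0, 2, 35, 85, 0, 0, -0.18], [0, 4, 65, 90, 0, 0, -0.28], [0, 6, 95, 90, 0, 0, -0.39], [0, 8, 125, 90, 0, 0, -0.5], [0, 10, 150, 90, 0, 0, -0.6]]

```text
clock: 3.25
tool_pos: [463.0, 369.2, 105.4]
orientation: [0.611, 0.792, -0.0, -0.0]
ft_force: [0.3, 0.6, -1.9]
opening: 9.0
```

Emit:
drive_tool:
  plan:
    - [[0, 2, 25, 0, 0, 0, -0.1], [0, 4, 40, 0, 0, 0, -0.2], [0, 4, 41, 0, 0, 0, -0.26], [0, 4, 41, 0, 0, 0, -0.26], [0, 4, 41, 0, 0, 0, -0.26]]

```text
clock: 3.67
tool_pos: [466.3, 410.0, 104.9]
orientation: [0.707, 0.707, -0.001, -0.0]
ft_force: [-0.9, 0.5, -2.3]
opening: 9.1
```

Run:
```python
from h import *
s,im=snap('side','s2.png');_,w=snap('wrist')
c=im['color'][230:380,170:370]
cv2.imwrite('pics/s2.png',np.hstack([cv2.resize(c,(400,300),interpolation=cv2.INTER_CUBIC),cv2.resize(w['color'],(400,300))])[:,:,::-1])
Rm=R.from_quat(s['orientation']).as_matrix();print(s['clock'],s['tool_pos'],np.arctan2(Rm[1,1],Rm[0,1]),s['opening'],s['ft_force'],s['joint_positions'])
```

```text
3.6667 [466.33231818 409.98789792 104.870238  ] -0.0004849949523362869 9.135530102901372 [-0.93910799  0.47589042 -2.25461293] [ 6.16959291e-01  3.60436718e-01 -1.90821578e-01  1.02167442e+00
  3.53589527e-04  2.18823931e+00]
```

View pics/s2.png

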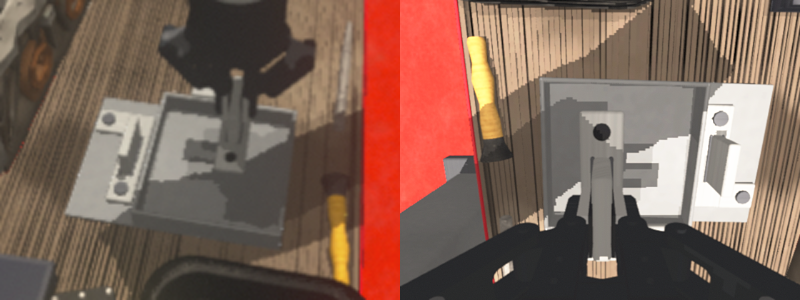

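The bracket is held with rib up, and the bin spans x≈486±69, so the plan holds. I'll lower it, stopping just above the floor.

Emit:
drive_tool:
  plan:
    - [[0, 1, -2, -25, 0, 0, 0], [0, 2, -3, -50, 0, 0, 0], [0, 2, -3, -70, 0, 0, 0], [0, 2, -3, -80, 0, 0, 0], [0, 2, -3, -84, 0, 0, 0], [0, 2, -3, -85, 0, 0, 0], [0, 2, -3, -85, 0, 0, 0], [0, 2, -3, -85, 0, 0, 0]]

```text
clock: 4.43
tool_pos: [469.7, 407.2, 21.3]
orientation: [0.708, 0.706, 0.0, -0.0]
ft_force: [0.8, 0.3, -1.5]
opening: 9.0
```

Emit:
drive_tool:
  plan:
    - [[0, 0, 0, -1, 0, 0, 0], [0, 0, 0, -2, 0, 0, 0], [0, 0, 0, -2, 0, 0, 0], [0.2, 0, 0, -2, 0, 0, 0], [0.4, 0, 0, -2, 0, 0, 0], [0.4, 0, 0, -2, 0, 0, 0], [0.4, 0, 0, -2, 0, 0, 0], [0.4, 0, 0, -2, 0, 0, 0]]

```text
clock: 5.1
tool_pos: [469.9, 407.3, 19.5]
orientation: [0.708, 0.706, 0.001, -0.0]
ft_force: [-0.9, 0.6, 1.0]
opening: 34.3
```

Emit:
drive_tool:
  plan:
    - [[0.4, 0, 0, 20, 0, 0, 0], [0.4, 0, 0, 50, 0, 0, 0], [0.4, 0, 0, 80, 0, 0, 0], [0.6, 0, -20, 100, 0, 0, 0.1], [0.6, 5, -50, 110, 0, 0, 0.22], [0.6, 15, -85, 115, 0, 0, 0.34], [0.6, 25, -120, 120, 0, 0, 0.46], [0.6, 35, -160, 120, 0, 0, 0.58]]

```text
clock: 5.77
tool_pos: [505.7, 248.7, 141.3]
orientation: [0.475, 0.88, 0.002, 0.001]
ft_force: [0.9, -0.3, 0.7]
opening: 51.0
```

Emit:
drive_tool:
  plan:
    - [[0.6, 0, -40, 0, 0, 0, 0.1], [0.6, 10, -80, 0, 0, 0, 0.2], [0.6, 20, -120, -5, 0, 0, 0.3], [0.6, 28, -160, -10, 0, 0, 0.36], [0.6, 31, -195, -20, 0, 0, 0.38], [0.6, 31, -210, -30, 0, 0, 0.38], [0.6, 31, -210, -30, 0, 0, 0.38], [0.6, 31, -210, -30, 0, 0, 0.38]]

```text
clock: 6.43
tool_pos: [536.0, 38.1, 110.8]
orientation: [0.302, 0.953, 0.002, -0.0]
ft_force: [-0.2, 0.5, 0.6]
opening: 51.5
```

```bash
python3 near.py -1 537 37 -.61 n2.png
python3 - <<'E'
from h import *
s,im=snap('side')
a=cv2.imread('pics/n2.png')
c=im['color'][230:380,170:370,::-1]
cv2.imwrite('pics/c2.png',np.hstack([cv2.resize(c,(400,300),interpolation=cv2.INTER_CUBIC),cv2.resize(a,(400,300))]))
E
```

```text
6.4333 [536.   38.1 110.8] yaw y 0.958 z [ 0.001  0.004 -1.   ] open 51.501082891691425 j6 0.5614250885965857 vel 0.039
fit [536.59  36.    -0.59] 0.8656011118832523
```

View pics/c2.png

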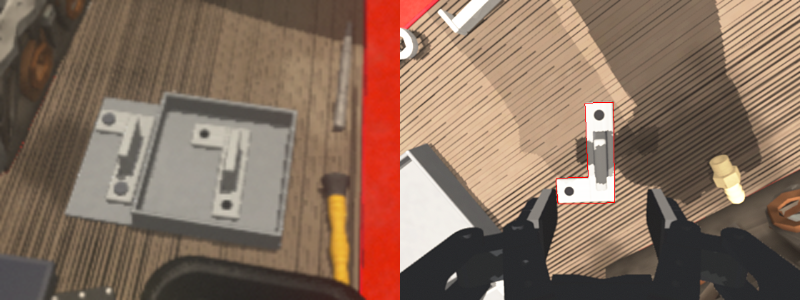

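The left bracket lies flat in its pocket with rib up (left crop, 195–250 by 125–215). The right-hand fit overlay matches its bracket, so I'll grip that one.

Emit:
drive_tool:
  plan:
    - [[0.6, 0, -2, -30, 0, 0, 0.02], [0.6, 0, -2, -60, 0, 0, 0.02], [0.6, 0, -2, -85, 0, 0, 0.02], [0.6, 0, -2, -97, 0, 0, 0.02], [0.6, 0, -2, -97, 0, 0, 0.02], [0.2, 0, -2, -97, 0, 0, 0.02], [0, 0, -2, -97, 0, 0, 0.02], [0, 0, -2, -97, 0, 0, 0.02]]
  force: 50

```text
clock: 7.2
tool_pos: [538.7, 38.0, 16.5]
orientation: [0.29, 0.957, 0.003, 0.002]
ft_force: [0.7, 1.2, -0.1]
opening: 15.2
```

Emit:
drive_tool:
  plan:
    - [[0, 0, 0, 0, 0, 0, 0], [0, 0, 0, 0, 0, 0, 0], [0, 0, 0, 0, 0, 0, 0], [0, 0, 0, 0, 0, 0, 0]]

```text
clock: 7.53
tool_pos: [539.2, 38.1, 17.0]
orientation: [0.29, 0.957, 0.003, 0.003]
ft_force: [0.2, 1.6, 0.5]
opening: 9.1
```

Emit:
drive_tool:
  plan:
    - [[0, 0, 0, 15, 0, 0, 0], [0, 0, 0, 40, 0, 0, 0], [0, -2, -10, 65, 0, 0, -0.08], [0, -6, -35, 85, 0, 0, -0.18], [0, -10, -65, 88, 0, 0, -0.28], [0, -14, -95, 88, 0, 0, -0.39], [0, -18, -125, 88, 0, 0, -0.5], [0, -22, -150, 88, 0, 0, -0.6]]

```text
clock: 8.2
tool_pos: [516.8, -113.8, 105.2]
orientation: [0.563, 0.827, 0.002, 0.004]
ft_force: [-0.1, -0.3, -2.2]
opening: 8.8
```

Emit:
drive_tool:
  plan:
    - [[0, -2, -25, 0, 0, 0, -0.1], [0, -5, -45, 0, 0, 0, -0.2], [0, -7, -58, 0, 0, 0, -0.3], [0, -7, -58, 0, 0, 0, -0.37], [0, -7, -58, 0, 0, 0, -0.37], [0, -7, -58, 0, 0, 0, -0.37]]

```text
clock: 8.7
tool_pos: [509.3, -171.8, 105.0]
orientation: [0.705, 0.709, 0.001, 0.004]
ft_force: [0.3, -0.2, -1.7]
opening: 9.1
```

Run:
```python
from h import *
s,im=snap('scene');_,w=snap('wrist')
c=im['color'][210:345,270:450]
cv2.imwrite('pics/s3.png',np.hstack([cv2.resize(c,(400,300),interpolation=cv2.INTER_CUBIC),cv2.resize(w['color'],(400,300))])[:,:,::-1])
Rm=R.from_quat(s['orientation']).as_matrix();print(s['clock'],s['tool_pos'],np.arctan2(Rm[1,1],Rm[0,1]),s['opening'],s['ft_force'])
print(w2px(s,w,[[x,y,28] for x in(425,563) for y in(-239,-101)]).round()*400/560)
```

```text
8.7 [ 509.3342659  -171.77987997  104.97149668] 0.0067911749751667205 9.072865335283147 [ 0.26866115 -0.16461372 -1.70533927]
[[110.71428571 229.28571429]
 [ 95.71428571  75.        ]
 [258.57142857 230.        ]
 [270.          76.42857143]]
```

View pics/s3.png

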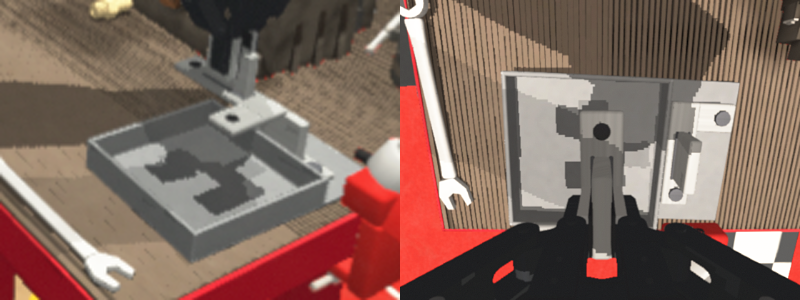

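The bracket is held with rib up over the right bin, and the rim corners are within about 4 mm of prediction (102,72 and 270,78 in the right crop). I'll lower it.

Emit:
drive_tool:
  plan:
    - [[0, 0, 0, -25, 0, 0, -0.02], [0, 0, 0, -50, 0, 0, -0.03], [0, 0, 0, -68, 0, 0, -0.03], [0, 0, 0, -78, 0, 0, -0.03], [0, 0, 0, -82, 0, 0, -0.03], [0, 0, 0, -83, 0, 0, -0.03], [0, 0, 0, -83, 0, 0, -0.03], [0, 0, 0, -83, 0, 0, -0.03]]

```text
clock: 9.47
tool_pos: [510.7, -171.8, 23.2]
orientation: [0.715, 0.699, 0.002, 0.005]
ft_force: [-0.4, -0.2, -1.1]
opening: 9.0
```

Emit:
drive_tool:
  plan:
    - [[0, 0, 0, -1, 0, 0, 0], [0, 0, 0, -2, 0, 0, 0], [0, 0, 0, -2, 0, 0, 0], [0.2, 0, 0, -2, 0, 0, 0], [0.4, 0, 0, -2, 0, 0, 0], [0.4, 0, 0, -2, 0, 0, 0], [0.4, 0, 0, -2, 0, 0, 0], [0.4, 0, 0, -2, 0, 0, 0]]

```text
clock: 10.13
tool_pos: [510.9, -171.8, 21.4]
orientation: [0.715, 0.699, 0.002, 0.005]
ft_force: [0.0, 0.3, 0.5]
opening: 34.2
```

Emit:
drive_tool:
  plan:
    - [[0.4, 0, 0, 20, 0, 0, 0], [0.4, 0, 0, 50, 0, 0, 0], [0.4, 0, 0, 80, 0, 0, 0], [0.4, 0, 10, 110, 0, 0, 0], [0.4, 0, 30, 140, 0, 0, 0], [0.4, 0, 60, 170, 0, 0, 0], [0.4, 0, 90, 200, 0, 0, 0], [0.4, 0, 90, 200, 0, 0, 0]]

```text
clock: 10.8
tool_pos: [514.1, -79.2, 228.1]
orientation: [0.714, 0.7, 0.005, 0.009]
ft_force: [0.5, -0.1, -0.4]
opening: 34.2
```

Run:
```python
from h import *
s,im=snap('scene');_,w=snap('side')
c=im['color'][210:345,270:450];d=w['color'][110:380,190:370]
cv2.imwrite('pics/f.png',np.hstack([cv2.resize(c,(400,300),interpolation=cv2.INTER_CUBIC),cv2.resize(d,(400,600),interpolation=cv2.INTER_CUBIC)[:300],]) [:,:,::-1])
o=np.zeros((600,800,3),np.uint8);o[:300,:400]=cv2.resize(c,(400,300));o[:,400:]=cv2.resize(d,(400,600),interpolation=cv2.INTER_CUBIC);cv2.imwrite('pics/f.png',o[:,:,::-1]);print(s['clock'],s['tool_pos'])
```

```text
10.8 [514.07373482 -79.16893511 228.05760001]
```

View pics/f.png

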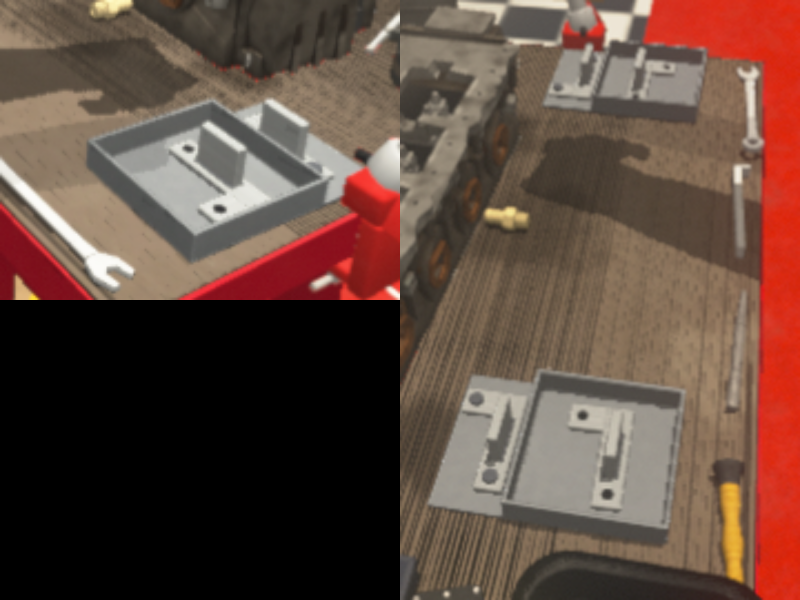

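Both brackets lie flat in their pockets with rib up (about (215,165) in the scene crop and (605,455) in the side crop). The arm is clear, so I'll hand in.

```bash
python3 -c "
from station import ticket
print(ticket.hand_in())"
```

```text
the job is handed in; nothing more can be done
None
```

Both brackets are in their matching bins, and the job was handed in at about 10.8 s on the robot's clock, against the 56 s limit. The left-hand bracket is in the bin at y≈+408 and the right-hand one in the bin at y≈−170; I matched hands by eye from the bolted-on samples.

- **Final pictures:** the scene and side views show both brackets flat on the pocket floor, rib up and clear of the walls. The gripper was open and about 200 mm above the bench.
- **Forces:** the wrist readings after each move were at most about 2.5 N.
- **Checks that disagreed:**
  - My first silhouette fit failed on a number overflow, which I fixed.
  - The side camera's fits were poor: overlap was 0.34 and 0.43, and its left-bracket angle was off by about 0.4 rad. I relied on the close wrist-camera fits instead (0.80 and 0.87).
  - The right bin looked turned by about 2°, which was well within the clearance.

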